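# Load the vial feeder

### The job

Raise the vial feeder's clear lid by its bar and push its folding stay through straight until it locks, so that the lid stays up unaided. Lay every loose vial lying on the blue-grey liner across the feeder's sloping chute, cap towards the lid's hinge, so that they all roll down and queue at the low end. Then unlock the stay and shut the lid fully, leaving the other things on the bench alone.

Things in the scene. Friction and masses are not known exactly. Their poses are not given: they have to be found in the camera images.
- feeder: white instrument case fixed to the bench, 220 (x) by 170 (y) by 100 mm high, origin centred on its underside; x points to the robot's right, y away from the robot, z up. A chute 70 mm wide, open at the top between the flat near and far parts of the case, runs along x with its middle line at y = -30 mm; its floor falls at 16 degrees towards -x. Lid hinged along the far (+y) side; folding stay outside the left (-x) wall
- chute_low (a point): on the chute floor's middle line, at the face of the two end stops at the low (-x, left) end; axes as the feeder's. Queued vials take 27 to 31 mm each. On the hinge side the floor has a groove 26 mm wide and 7 mm deep over which the caps hang, so that only vials with the cap that way roll. The stops leave 44 mm free between them, with 22 mm behind them to the end wall
- chute_load (a point): on the chute floor's middle line, 129 mm before the end stops and 47 mm from the inside of the high-end wall, 34 mm below the top of the case; axes as the feeder's. A good place to release a vial: lying across the chute it rolls down by itself
- lid (a joint): angle of the lid: 0 shut, about 1.40 fully raised, where the straight stay stops it. Opens upward from the hinge on the far (+y) side (positive turn about the feeder's -x). 350 g; let go low it falls shut, and close to fully raised only the stiffness of the stay's knee holds it until the stay is locked
- lid_hinge (a point): on the lid's hinge axis, at the middle of its length, 101 mm above the bench; the axis runs along the feeder's x
- lid_bar (a point): middle of the round steel lifting bar in front of the lid's free edge, 12 mm thick, parallel to the hinge and 204 mm from it, 106 mm above the bench when shut. 90 mm free between its two arms, 28 mm free between bar and lid edge. Can be pinched from above; it turns between the fingers as the lid swings
- stay_knee (a joint): knee angle of the folding stay (two flat 93 mm steel links): 0 folded (lid shut), grows as the lid rises, 2.71 with the links in one straight line (lid at its highest), 3.01 at the stop beyond, where the lid's weight keeps it locked (locked above 2.93). The knee is stiff (0.04 N m)
- knob (a point): middle of the stay's knee pin, a round steel pin 12 mm thick that sticks out along the feeder's -x, free 25 mm either way of this point, with a black end disc. With the lid up, pulling the pin away from the hinge (-y, a little up) takes the knee through straight and 14 mm on into the lock; pushing it back (+y, a little down) unlocks it. Takes a few newtons
- vial1_mid (a point): one of up to four alike loose sample vials (load all that are there): round clear glass body 27 mm thick and 44 mm long, with a white six-sided cap 27 mm across its flats and 16 mm long on one end, 60 mm in all, 30 g. It starts lying on the blue-grey bench liner; the cap keeps it from rolling. Point: half-way along, on its axis, 13.5 mm up. The x axis points along the vial to the cap
- vial1_cap (a point): point on the axis of vial 1 in the middle of its white cap, 22 mm from its mid point
- vial2_mid (a point): one of up to four alike loose sample vials (load all that are there): round clear glass body 27 mm thick and 44 mm long, with a white six-sided cap 27 mm across its flats and 16 mm long on one end, 60 mm in all, 30 g. It starts lying on the blue-grey bench liner; the cap keeps it from rolling. Point: half-way along, on its axis, 13.5 mm up. The x axis points along the vial to the cap
- vial2_cap (a point): point on the axis of vial 2 in the middle of its white cap, 22 mm from its mid point
- vial3_mid (a point): one of up to four alike loose sample vials (load all that are there): round clear glass body 27 mm thick and 44 mm long, with a white six-sided cap 27 mm across its flats and 16 mm long on one end, 60 mm in all, 30 g. It starts lying on the blue-grey bench liner; the cap keeps it from rolling. Point: half-way along, on its axis, 13.5 mm up. The x axis points along the vial to the cap
- vial3_cap (a point): point on the axis of vial 3 in the middle of its white cap, 22 mm from its mid point
- vial4_mid (a point): one of up to four alike loose sample vials (load all that are there): round clear glass body 27 mm thick and 44 mm long, with a white six-sided cap 27 mm across its flats and 16 mm long on one end, 60 mm in all, 30 g. It starts lying on the blue-grey bench liner; the cap keeps it from rolling. Point: half-way along, on its axis, 13.5 mm up. The x axis points along the vial to the cap
- vial4_cap (a point): point on the axis of vial 4 in the middle of its white cap, 22 mm from its mid point
- beaker: bystander: small glass beaker 36 mm across, 50 mm high, origin under its centre, stands among the vials
- stopwatch: bystander: black timer 60 x 50 x 16 mm, origin under its centre
- reagent: bystander: amber bottle 60 mm across, 130 mm high, origin under its centre
- buffer: bystander: jar 70 mm across, 100 mm high, origin under its centre
- pen: bystander: black marker pen 110 mm long, 12 mm thick, lying along its x axis, origin under its middle
- tipbox: bystander: green tip box 120 x 85 x 55 mm, origin under its centre
- dish: bystander: flat glass dish 80 mm across, 14 mm high, origin under its centre
Things that resemble listed ones, but are neither listed nor needed, are in the scene too. Leave any black, red or yellow look-alike of the part that bears vial4_mid alone.

How it is judged:
By the outcome, as a careful person would: the job done as asked, in the order asked, and still so for the second after the job is handed in, with the robot touching nothing.
Of vial1, vial2, vial3, vial4 only 3 to 4 are there at a start; the rules pass over those that are not, and their reading is None.
At some moment in a run one of vial1, vial2, vial3, vial4 may be knocked a few centimetres aside while the robot is not near it.
Once in a run the grip may slacken for a moment while it holds something.
It also fails if it takes over 210 s, if anything falls off the work surface, if the arm or the gripper's body presses on something with over 40 N, if the wrist force passes 120 N, or if a joint passes its speed limit or range.

### The arm

A 7-joint arm with a two-finger parallel gripper is mounted at the origin on the work surface. World frame = base frame: x ahead of the robot, y to its left, z up, the work surface at z = 0. Lengths are in m, angles in rad, forces in N, time in s.
With the tool pointing down it reaches from about 0.4 to 0.875 m from the base axis. Payload 19.3 kg.
Tool frame: the origin (TCP) lies at the very end of the fingers, on their centre line; the grasp point (between the pads) lies bot.pinch_z behind it (bot.pinch_z is the distance from the TCP to the grasp point, in m); z points along the fingers, y is the line along which they close (so a half turn about z gives the same grasp; the last joint's range is limited). The gripper opens to 85 mm and grips with 20 to 120 N. Pads are 22 mm wide; open, the fingers measure 114 mm over their backs; the gripper's body (76 mm by 85 mm) begins 54 mm behind the grasp point. The pads swing forward as they close: fully open they stand 13 mm farther back than shut.
Start: joints at [-1.22, 0.521, -0.036, 1.599, 0.021, 1.021, -0.113], TCP at [0.255, 0.57, 0.231] pointing down, gripper open.
Joint ranges: [-2.91, 2.91], [-0.3, 2.13], [-1.5, 1.42], [0.17, 2.43], [-1.26, 4.41], [0.16, 1.93], [-2.52, 2.52]. Speed limits (rad/s): [1.89, 1.89, 2.39, 2.39, 3.01, 3.01, 3.01].

### API

Orientations are given as [roll, pitch, yaw] about the fixed x, y, z axes, in that order (R = Rz(yaw) Ry(pitch) Rx(roll)).
In Python, from workcell import bot, grab_frame, ticket gives the robot as it stands.
- The arm moves only by the tool arm_command, never from a script. Its argument "commands" is a list of rows, each a list of 3 entries, a list of its own where there are three numbers: the shift along the world's x, y, z in mm, then the turn about the world's z in rad, then the gripper command: -1 is fully open, 1 is shut, values between are in proportion. In form: [[[tx, ty, tz], roll, fingers], ...]. A call has 1 to 20 rows; each row shifts and turns the commanded pose from where the row before left it; what a row does not reach is not made up. A row lasts 1/10 s, in which the tool goes at most 50 mm and 8.59 degrees, less where a joint would pass 70% of its speed; a pose out of reach is approached as far as the arm can. A call with a gripper value outside its range is refused whole. The fingers move at their own pace and stop on an object; "newtons" is the grip in N (left out, the last holds). Time passes only in rows, so rows that do not move let the fingers close. It gives the time, the measured TCP pose, the force, the opening and the grip force at its end, in the units of the state.
- bot.observe(): the state, without advancing time (a new reading comes with each control period).
- grab_frame(name): name is "side" or "top" or "wrist"; returns a dict with "image" (420x560x3 uint8, red, green, blue), "vertical_fov" (degrees; the focal length in pixels is half the picture's height over the tangent of half this angle, whatever the lens; pixels are square), "cx", "cy" (the principal point, pixels), "k1" (the pictures are not rectified: a ray, as slopes to the right and down, at radius r is drawn at 1 + k1 r^2 times it, then the intrinsics apply), "R" (3x3) and "t" (3): a world point X has camera coordinates R X + t. Camera axes: x right, y down, z forward; pixel columns grow to the right and rows downward; lengths in m; the calibration is good to about 2 mm. A picture is of the moment at which its call begins. There is no depth.
- ticket.job_done(): hands the job in; it is judged then, once.
The state is a dict: "clock": time; "qpos": joint angles; "qd": joint speeds; "joint_efforts": joint torques, N m; "position": TCP position; "tool_rot": TCP orientation; "force": force on the tool from outside, world axes, zero at the start; "moment": the same for the moment, N m; "grip_width": finger opening in m; "finger_force": force on a finger pad.
Only numpy, scipy, OpenCV 4.12 (cv2) and the standard library are available. Lean on these libraries where they do the work, as an engineer would, in place of code of your own. Each camera call takes 0.05 s, during which the arm holds its last target. There are 200 camera calls.

## Working session

There is one attempt and no reset: what is moved stays moved. The work goes in short steps, Python scripts to look and compute and a tool call to move; the robot and the scene stay as the last step left them, time stands still between calls to the robot, and variables do not carry over. Pictures are saved under pics/ and viewed, at most 14 in all, crops included, and the job is handed in when it is done.

Besides the shell and the picture viewer there is one more tool, called after ">>>" as name(argument=value, ...) on one line, values as JSON. arm_command: Moves the arm, as the interface text tells. Its arguments: {"type":"object","properties":{"commands":{"type":"array"},"newtons":{"type":"number"}},"required":["commands"]}

```bash
ls; mkdir -p pics
cat > h.py <<'E'
import numpy as np, cv2, json, sys
from workcell import bot, grab_frame, ticket
def grab(name, tag):
    f=grab_frame(name); im=f.pop('image'); cv2.imwrite(f'pics/{tag}.png',im[:,:,::-1])
    np.save(f'pics/{tag}.npy',np.array(f,dtype=object),allow_pickle=True); return f
def load(tag): return np.load(f'pics/{tag}.npy',allow_pickle=True).item()
def ray(f,u,v):
    F=210/np.tan(np.radians(f['vertical_fov'])/2); d=np.array([(u-f['cx'])/F,(v-f['cy'])/F]); s=d.copy()
    for _ in range(20): s=d/(1+f['k1']*(s@s))
    R=np.array(f['R']);t=np.array(f['t']); D=R.T@np.array([s[0],s[1],1]); return -R.T@t, D/np.linalg.norm(D)
def atz(f,u,v,z):
    o,d=ray(f,u,v); return o+d*(z-o[2])/d[2]
def tri(*obs):
    A=np.zeros((3,3));b=np.zeros(3); L=[]
    for f,u,v in obs:
        o,d=ray(f,u,v);P=np.eye(3)-np.outer(d,d);A+=P;b+=P@o;L.append((P,o))
    x=np.linalg.solve(A,b); return x,[float(np.linalg.norm(P@(x-o)))*1000 for P,o in L]
def proj(f,X):
    F=210/np.tan(np.radians(f['vertical_fov'])/2); c=np.array(f['R'])@np.array(X)+np.array(f['t']); s=c[:2]/c[2]; s=s*(1+f['k1']*(s@s)); return s*F+[f['cx'],f['cy']]
E
python3 - <<'E'
from h import *
np.set_printoptions(precision=3,suppress=True)
for n in ['side','top','wrist']:
    f=grab(n,n+'0'); print(n,f['vertical_fov'],f['k1'],-np.array(f['R']).T@f['t'])
a=[cv2.imread(f'pics/{n}0.png') for n in ['side','top','wrist']]
print(bot.observe(),bot.pinch_z)
E
```

```text
pics
side 52.32803852301649 -0.049978091546924897 [0.386 1.195 0.89 ]
top 56.38497731902165 -0.03319197222068044 [0.379 0.018 1.321]
wrist 64.16749825535466 -0.06734843863067644 [0.189 0.601 0.373]
{'clock': 0.15, 'qpos': array([-1.22 ,  0.522, -0.036,  1.6  ,  0.021,  1.021, -0.113]), 'qd': array([ 0.002, -0.002,  0.001, -0.002,  0.   ,  0.001,  0.   ]), 'joint_efforts': array([  0.002, -92.739,   1.981, -37.006,   0.018,   0.006,   0.   ]), 'position': array([0.255, 0.57 , 0.231]), 'tool_rot': array([-3.141,  0.   ,  2.721]), 'force': array([ 0.446,  0.301, -0.726]), 'moment': array([ 0.011,  0.048, -0.   ]), 'finger_force': 0.0, 'grip_width': 0.085397311855444} 0.0187
```

View pics/side0.png

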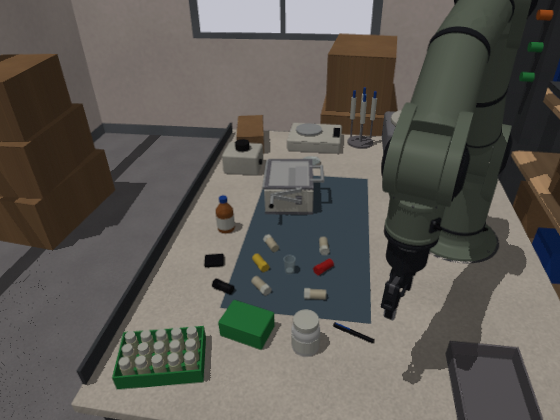

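View pics/top0.png

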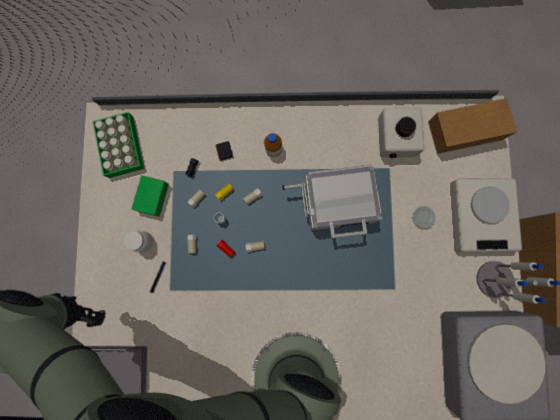

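The side view shows the feeder at (290,185). The top view shows it at (343,200), and its bar at (349,230). Four white vials lie at about top (196,199), (253,196), (192,244) and (256,246), with red, yellow and black look-alikes nearby.

Run:
```python
import cv2
a=cv2.imread('pics/top0.png')[155:297,170:392]
b=cv2.imread('pics/side0.png')[150:310,230:345]
cv2.imwrite('pics/c1.png',cv2.resize(a,None,fx=3.6,fy=3.6,interpolation=cv2.INTER_CUBIC))
cv2.imwrite('pics/c2.png',cv2.resize(b,None,fx=3.7,fy=3.7,interpolation=cv2.INTER_CUBIC))
```

```text
(no output)
```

View pics/c1.png

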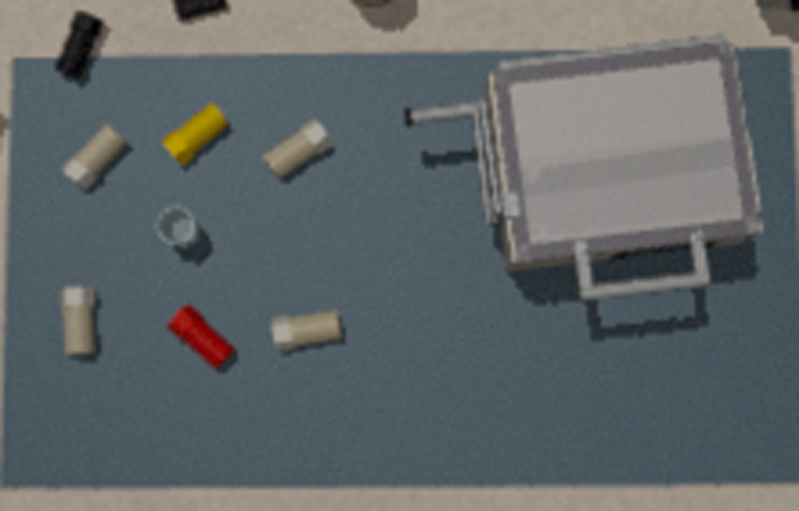

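View pics/c2.png

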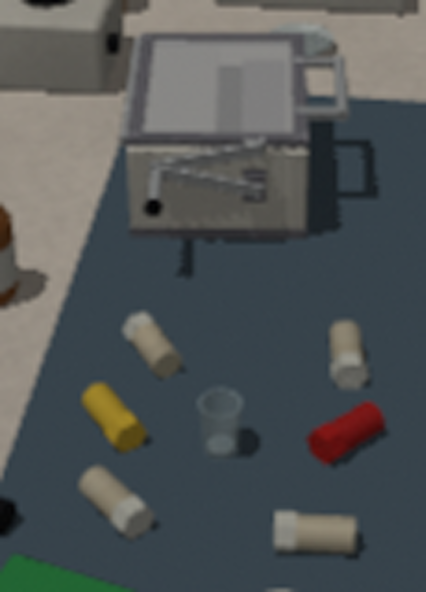

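Crop 1 (top, ×3.6): the bar runs (580,292) to (706,285) and the knob pin (408,117) to (483,108). Crop 2 (side, ×3.7): the bar runs (340,60) to (342,112), with the knob disc at (152,207). All four white-capped vials are visible in both crops.

Run:
```python
from h import *
np.set_printoptions(precision=4,suppress=True)
T=load('top0');S=load('side0')
t=lambda u,v:(T,170+u/3.6,155+v/3.6)
s=lambda u,v:(S,230+u/3.7,150+v/3.7)
P={}
for n,a,b in [('bar',(645,289),(341,86)),('barL',(586,293),(341,112)),('barR',(700,286),(340,60)),('disc',(408,117),(152,207)),
 ('Acap',(81,172),(130,513)),('Aend',(115,136),(92,480)),('Bcap',(316,134),(135,327)),('Bend',(274,167),(172,364)),
 ('Ccap',(80,296),(286,530)),('Cend',(80,348),(350,534)),('Dcap',(284,333),(348,372)),('Dend',(335,327),(345,328)),
 ('hingeL',(491,66),(140,36+0)),('cornerBL',(514,250),(305,140)),('beaker',(178,228),(220,425))]:
    x,e=tri(t(*a),s(*b)); P[n]=x; print(n,x,np.round(e,1))
for v in [t(491,66),t(728,40),t(760,230),t(505,255)]: print(atz(v[0],v[1],v[2],.1))
d=P['barR']-P['barL'];print('bar yaw',np.arctan2(d[1],d[0]))
for k in 'ABCD':
    c,e=[atz(*t(*{'Acap':(78,175),'Aend':(115,136),'Bcap':(320,130),'Bend':(274,167),'Ccap':(80,290),'Cend':(80,350),'Dcap':(276,333),'Dend':(340,327)}[k+q]),.0135) for q in('cap','end')]
    print(k,(c+e)/2,np.linalg.norm(c-e),np.arctan2(*(c-e)[1::-1]))
```

```text
bar [ 0.4544 -0.1701  0.0996] [0. 0.]
barL [ 0.451  -0.1192  0.1003] [0.3 0.3]
barR [ 0.4576 -0.2169  0.1027] [1.3 1.3]
disc [0.6107 0.0332 0.079 ] [0.6 0.6]
Acap [0.5755 0.3446 0.008 ] [0.2 0.2]
Aend [0.6108 0.313  0.0076] [1.2 1.2]
Bcap [0.6106 0.1213 0.0094] [1.6 1.6]
Bend [0.5756 0.1612 0.005 ] [3. 3.]
Ccap [0.4566 0.3434 0.0053] [1.5 1.5]
Cend [0.408  0.3421 0.0063] [1.5 1.5]
Dcap [0.4218 0.1514 0.0043] [0.5 0.5]
Dend [0.4274 0.1032 0.0135] [0.3 0.3]
hingeL [ 0.6275 -0.0351  0.2162] [1.2 1.2]
cornerBL [ 0.4844 -0.0576  0.1046] [4.4 4.4]
beaker [0.5192 0.2491 0.0199] [0.6 0.6]
[ 0.6523 -0.0407  0.1   ]
[ 0.6733 -0.2502  0.1   ]
[ 0.5045 -0.271   0.1   ]
[ 0.4849 -0.05    0.1   ]
bar yaw -1.5037247922454504
A [0.5902 0.3288 0.0135] 0.050498469167526774 2.3913079062845437
B [0.5947 0.1388 0.0135] 0.05555008557100232 -0.8938562557038114
C [0.4354 0.3409 0.0135] 0.05567491735704207 0.02268461396155217
D [0.4246 0.1282 0.0135] 0.059497011206997796 1.6564713797128332
```

>>> arm_command(commands=[[[28,-34,0],-0.133,0.39],[[28,-34,0],-0.133,0.39],[[28,-34,0],-0.133,0.39],[[28,-34,0],-0.133,0.39],[[28,-34,0],-0.133,0.39],[[28,-34,0],-0.133,0.39],[[28,-34,0],-0.133,0.39],[[28,-34,0],-0.133,0.39],[[-2,-45,0],0,0.39],[[-2,-45,0],0,0.39],[[-2,-45,0],0,0.39],[[-2,-45,0],0,0.39],[[-2,-45,0],0,0.39],[[-2,-45,0],0,0.39],[[-2,-45,0],0,0.39],[[-2,-45,0],0,0.39],[[-2,-45,0],0,0.39],[[-2,-45,0],0,0.39],[[0,0,0],0,0.39],[[0,0,0],0,0.39]], newtons=30)

```text
clock: 2.15
position: [0.459, -0.1523, 0.2312]
tool_rot: [-3.141, -0.0, 1.655]
force: [-0.4, 0.3, -0.3]
grip_width: 0.0261
finger_force: 0.0
```

Run:
```python
from h import *
o=bot.observe();print(o['position'],o['tool_rot'],o['grip_width'],o['qpos'])
grab('wrist','w1')
```

```text
[ 0.45901248 -0.15232397  0.23115329] [-3.14125100e+00 -2.93024537e-05  1.65453919e+00] 0.026132470417036712 [-0.14420184  0.32051701  0.43010107  1.97861264 -0.17151412  0.87754639
  0.46045836]
```

View pics/w1.png

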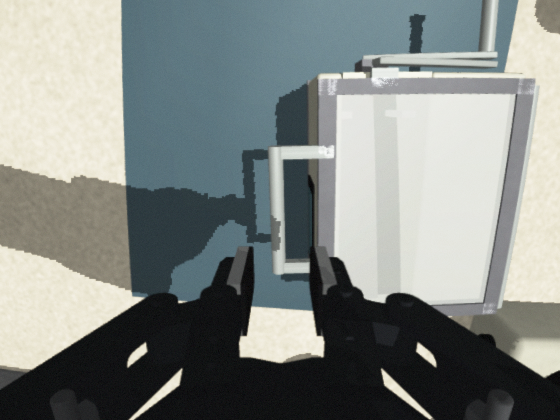

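The wrist view shows the bar's centre line from (275,152) to (280,267), with its middle at about (278,210). The lid corners are at (318,78), (536,82) and (500,312).

Run:
```python
from h import *
np.set_printoptions(precision=4,suppress=True)
W=load('w1');T=load('top0')
for p in [(278,210),(275,152),(280,267),(318,78),(536,82),(500,312)]: print(p,atz(W,*p,.106))
print(tri((W,278,210),(T,170+645/3.6,155+289/3.6)))
a,b=atz(W,275,152,.106),atz(W,280,267,.106); print(np.arctan2(*(b-a)[1::-1]))
a,b=atz(W,318,78,.104),atz(W,536,82,.104); print(np.arctan2(*(b-a)[1::-1]))
a,b=atz(W,536,82,.104),atz(W,500,312,.104); print(np.arctan2(*(b-a)[1::-1]))
```

```text
(278, 210) [ 0.4557 -0.1633  0.106 ]
(275, 152) [ 0.4495 -0.1152  0.106 ]
(280, 267) [ 0.4617 -0.2157  0.106 ]
(318, 78) [ 0.4775 -0.0565  0.106 ]
(536, 82) [ 0.6503 -0.0411  0.106 ]
(500, 312) [ 0.676 -0.248  0.106]
(array([ 0.4563, -0.1747,  0.0695]), [0.006943838748611179, 0.0069438387485715606])
-1.449498938287026
0.08905546041622173
-1.4470374955153682
```

>>> arm_command(commands=[[[-3,-14,0],0.02,0.39],[[0,0,-40],0,0.39],[[0,0,-40],0,0.39],[[0,0,-30],0,0.39],[[0,0,-20],0,0.39],[[0,0,-11],0,0.39],[[0,0,0],0,0.39],[[0,0,0],0,1],[[0,0,0],0,1],[[0,0,0],0,1],[[0,0,0],0,1],[[0,0,0],0,1]], newtons=40)

```text
clock: 3.4
position: [0.4564, -0.1653, 0.091]
tool_rot: [3.141, -0.0, 1.677]
force: [-6.1, 2.8, 9.4]
grip_width: 0.0102
finger_force: 39.9
```

Run:
```python
import numpy as np
def f(th): h=204*(np.cos(.0245)-np.cos(th+.0245)); return np.array([h*np.cos(.105),h*np.sin(.105),204*(np.sin(th+.0245)-np.sin(.0245))])
th=np.r_[np.linspace(0,1.26,19),1.32,1.37,1.40]
P=np.round([f(t) for t in th]); print(np.diff(P,axis=0).astype(int).tolist(),P[-1])
```

```text
[[1, 0, 14], [2, 0, 14], [2, 1, 14], [4, 0, 14], [5, 0, 14], [6, 1, 13], [6, 1, 12], [8, 1, 13], [8, 0, 11], [9, 1, 11], [10, 1, 11], [10, 1, 9], [11, 2, 9], [12, 1, 8], [12, 1, 7], [13, 2, 7], [13, 1, 5], [14, 1, 5], [11, 2, 3], [10, 1, 2], [6, 0, 1]] [173.  18. 197.]
```

>>> arm_command(commands=[[[1,0,14],0,1],[[2,0,14],0,1],[[2,1,14],0,1],[[4,0,14],0,1],[[5,0,14],0,1],[[6,1,13],0,1],[[6,1,12],0,1],[[8,1,13],0,1],[[8,0,11],0,1],[[9,1,11],0,1]])

```text
clock: 4.4
position: [0.5039, -0.1602, 0.2207]
tool_rot: [-3.135, -0.003, 1.676]
force: [-27.0, 5.7, 17.0]
grip_width: 0.0102
finger_force: 40.2
```

>>> arm_command(commands=[[[6,1,13],0,1],[[8,1,11],0,1],[[11,2,9],0,1],[[12,1,8],0,1],[[12,1,7],0,1]])

```text
clock: 4.9
position: [0.557, -0.154, 0.2687]
tool_rot: [3.141, -0.0, 1.677]
force: [1.8, 2.0, -8.9]
grip_width: 0.0099
finger_force: 41.2
```

>>> arm_command(commands=[[[11,1,6],0,1],[[11,1,5],0,1],[[11,1,5],0,1],[[12,1,4],0,1]])

```text
clock: 5.3
position: [0.6015, -0.1493, 0.2893]
tool_rot: [3.142, -0.002, 1.678]
force: [-5.3, 7.9, 2.4]
grip_width: 0.0102
finger_force: 41.1
```

>>> arm_command(commands=[[[11,1,3],0,1],[[6,1,1],0,1],[[0,0,0],0,1]])

```text
clock: 5.6
position: [0.6191, -0.1474, 0.293]
tool_rot: [3.14, -0.001, 1.678]
force: [-2.0, 7.1, 3.1]
grip_width: 0.0101
finger_force: 42.0
```

>>> arm_command(commands=[[[5,0,1],0,1],[[4,0,0],0,1],[[0,0,0],0,1]])

```text
clock: 5.9
position: [0.6276, -0.1466, 0.2942]
tool_rot: [3.141, -0.002, 1.678]
force: [-4.6, 11.0, 7.1]
grip_width: 0.0098
finger_force: 42.7
```

Run:
```python
from h import *
grab('top','t2');grab('side','s2')
a=cv2.imread('pics/top0.png')
x=cv2.resize(cv2.imread('pics/t2.png')[150:250,270:390],None,fx=3.3,fy=3.3,interpolation=cv2.INTER_CUBIC)
y=cv2.resize(cv2.imread('pics/s2.png')[120:220,250:370],None,fx=3.3,fy=3.3,interpolation=cv2.INTER_CUBIC)
cv2.imwrite('pics/c3.png',np.hstack([x,y]))
```

```text
(no output)
```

View pics/c3.png

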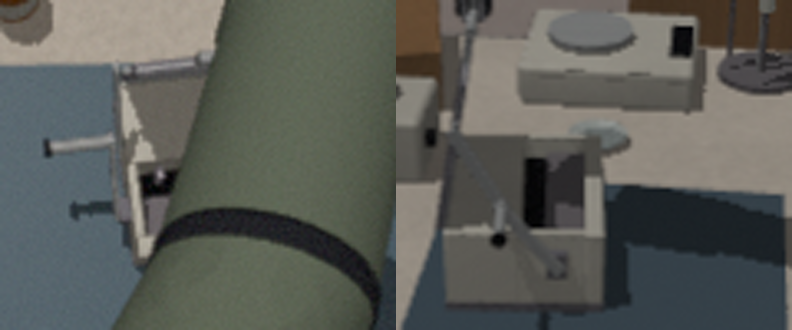

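The crop (×3.3) shows the lid nearly upright and the stay almost straight. The knob disc is at top px (283.9,194.8) and side px (280.9,192.4).

>>> arm_command(commands=[[[3,0,0],0,1],[[3,0,0],0,1],[[0,0,0],0,1]])

```text
clock: 6.3
position: [0.6315, -0.1464, 0.2945]
tool_rot: [-3.138, -0.004, 1.678]
force: [-24.9, 14.3, 22.7]
grip_width: 0.0112
finger_force: 25.6
```

Run:
```python
from h import *
np.set_printoptions(precision=4,suppress=True)
T=grab('top','t3');S=grab('side','s3')
print(tri((load('t2'),283.9,194.8),(load('s2'),280.9,192.4)))
x=cv2.resize(cv2.imread('pics/t3.png')[160:230,275:320],None,fx=8,fy=8,interpolation=cv2.INTER_CUBIC)
y=cv2.resize(cv2.imread('pics/s3.png')[150:220,255:310],None,fx=8,fy=8,interpolation=cv2.INTER_CUBIC)
cv2.imwrite('pics/c4.png',np.hstack([x,y]))
```

```text
(array([0.5772, 0.031 , 0.1343]), [0.9775594607107486, 0.977559460710919])
```

View pics/c4.png

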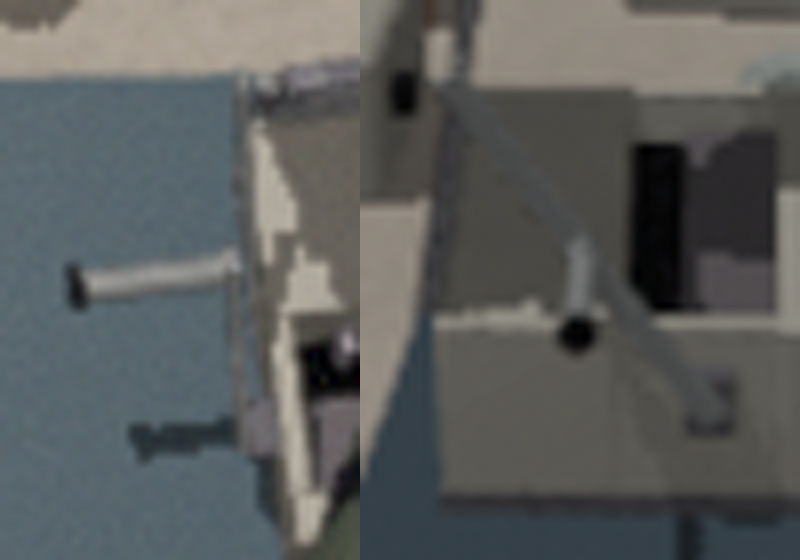

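The stay is now straight and at its stop. The disc is at top (284.8,195.8) and side (282.1,191.6).

>>> arm_command(commands=[[[-2,0,0],0,1],[[-1,0,-1],0,1],[[0,0,0],0,0.35],[[0,0,0],0,0.35],[[0,0,5],0,0.35],[[0,0,15],0,0.35],[[0,0,30],0,0.35],[[0,0,30],0,0.35]])

```text
clock: 7.2
position: [0.6302, -0.1488, 0.3735]
tool_rot: [-3.141, 0.0, 1.676]
force: [0.4, 1.0, 0.3]
grip_width: 0.0281
finger_force: 0.0
```

Run:
```python
from h import *
np.set_printoptions(precision=4,suppress=True)
print(tri((load('t3'),284.75,195.75),(load('s3'),282.1,191.6)), tri((load('t3'),275+238/8,160+262/8),(load('s3'),255+221/8,150+245/8)))
print(bot.observe()['position'],bot.observe()['grip_width'])
T=grab('top','t4');S=grab('side','s4')
print(np.abs(cv2.imread('pics/s4.png').astype(int)-cv2.imread('pics/s3.png'))[150:215,255:310].max())
```

```text
(array([0.5737, 0.0284, 0.1361]), [1.1434573033969382, 1.14345730339726]) (array([ 0.5813, -0.0328,  0.1409]), [1.3679653361264346, 1.3679653361265427])
[ 0.6302 -0.1488  0.3735] 0.028087248926925587
65
```

>>> arm_command(commands=[[[0,40,0],0,0.35],[[0,40,0],0,0.35],[[0,40,0],0,0.35],[[0,40,0],0,0.35],[[-18,0,0],0,0.35],[[-18,0,0],0,0.35],[[-18,0,0],0,0.35],[[0,0,-40],0,0.35],[[0,0,-40],0,0.35],[[0,0,-40],0,0.35],[[0,0,-40],0,0.35],[[0,0,0],0,0.35]])

```text
clock: 8.5
position: [0.574, 0.0114, 0.2083]
tool_rot: [-3.135, 0.001, 1.677]
force: [-0.5, 0.7, -0.3]
grip_width: 0.0276
finger_force: 0.0
```

Run:
```python
from h import *
W=grab('wrist','w5')
print(bot.observe()['position'])
for p in [(.5737,.0284,.136),(.5765,.0035,.138),(.5813,-.0328,.1409)]: print(proj(W,p))
```

```text
[0.57549696 0.01124447 0.21131218]
[286.2174347  193.92508463]
[286.33423051 230.46245377]
[287.49773257 280.71686113]
```

View pics/w5.png

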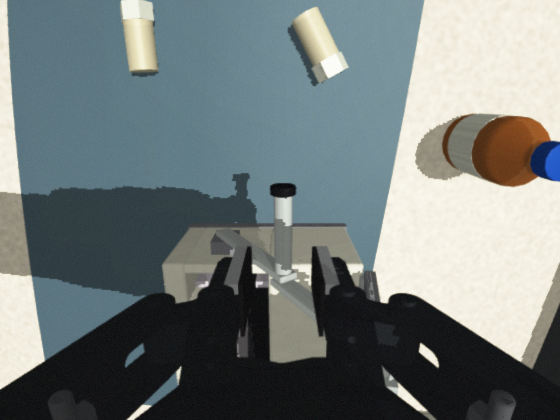

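The wrist view shows the pin from disc (284,190) to knee (286,272), centred between the fingers, and the lid still up. I'll descend around the pin and pull it towards -y_f.

>>> arm_command(commands=[[[1,0,-35],0,0.35],[[0,0,-35],0,0.35],[[0,0,-15],0,0.35],[[0,0,0],0,0.35],[[-4,0,0],0,0.35],[[-4,-1,0],0,0.35],[[-3,0,1],0,0.35],[[-3,0,1],0,0.35],[[-3,-1,1],0,0.35]])

```text
clock: 9.45
position: [0.5608, 0.0097, 0.1311]
tool_rot: [3.14, -0.0, 1.677]
force: [3.4, 0.5, 1.8]
grip_width: 0.0279
finger_force: 1.4
```

>>> arm_command(commands=[[[-3,0,1],0,0.35],[[-3,0,1],0,0.35],[[-3,-1,0],0,0.35],[[-2,0,0],0,0.35],[[0,0,0],0,0.35]])

```text
clock: 9.95
position: [0.5519, 0.009, 0.1329]
tool_rot: [3.136, 0.0, 1.677]
force: [19.6, 1.5, -6.7]
grip_width: 0.0277
finger_force: 9.8
```

>>> arm_command(commands=[[[3,0,0],0,0.35],[[3,0,0],0,0.35],[[3,0,0],0,0.35],[[0,0,20],0,0.35],[[0,0,30],0,0.35],[[0,0,30],0,0.35],[[0,0,30],0,0.35],[[0,0,30],0,0.35],[[0,0,30],0,0.35]])

```text
clock: 10.85
position: [0.5578, 0.0083, 0.3034]
tool_rot: [-3.141, 0.0, 1.677]
force: [0.5, 0.9, -0.5]
grip_width: 0.0281
finger_force: 0.0
```

Run:
```python
from h import *
W=grab('wrist','w6');grab('side','s6');grab('top','t6')
print(bot.observe()['position'])
a=cv2.resize(cv2.imread('pics/w6.png')[120:330,120:430],None,fx=1.3,fy=1.3)
y=cv2.resize(cv2.imread('pics/s6.png')[120:220,250:330],None,fx=4.8,fy=4.8,interpolation=cv2.INTER_CUBIC)
h=max(a.shape[0],y.shape[0]); a=cv2.copyMakeBorder(a,0,h-a.shape[0],0,0,0);y=cv2.copyMakeBorder(y,0,h-y.shape[0],0,0,0)
cv2.imwrite('pics/c6.png',np.hstack([a,y])); print(np.hstack([a,y]).shape)
```

```text
[0.55870452 0.00834076 0.30357002]
(480, 787, 3)
```

View pics/c6.png

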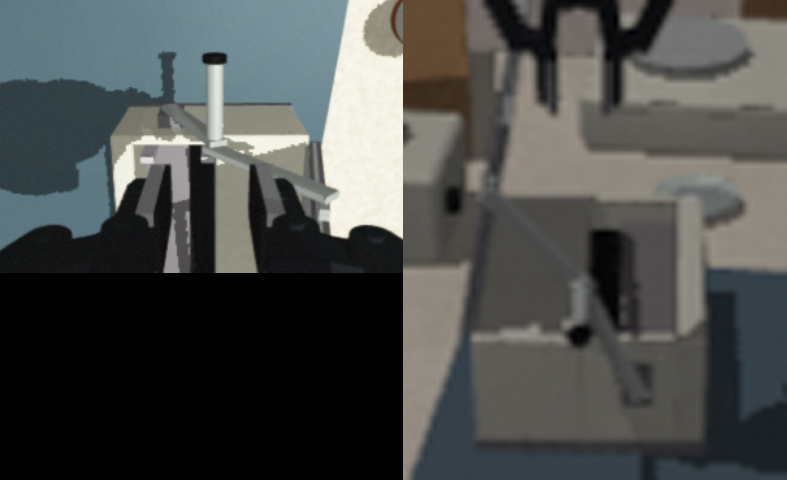

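The stay is now visibly bent past straight, towards the near side. The disc is at side (286.5,189.8) and wrist (284.6,164.6).

```bash
cat >> h.py <<'E'
def vials(f, zs=.0135, im=None, tag=None):
    """white/beige blobs on liner -> mid, cap dir"""
    im=cv2.imread(f'pics/{tag}.png'); hsv=cv2.cvtColor(im,cv2.COLOR_BGR2HSV).astype(int)
    b,g,r=[im[:,:,i].astype(int) for i in range(3)]
    m=((r>110)&(r-b>-15)&(g>100)).astype(np.uint8)
    m=cv2.morphologyEx(m,cv2.MORPH_OPEN,np.ones((3,3),np.uint8))
    n,l,st,ce=cv2.connectedComponentsWithStats(m); out=[]
    for i in range(1,n):
        if tag[0]=='w' and st[i,4]<500: continue
        if st[i,4]<60 or st[i,4]>8000: continue
        ys,xs=np.nonzero(l==i)
        pts=np.array([atz(f,u,v,zs)[:2] for u,v in zip(xs[::1],ys[::1])])
        c=pts.mean(0); 
        if not(.37<c[0]<.66 and .05<c[1]<.39): continue
        w,V=np.linalg.eigh(np.cov((pts-c).T)); d=V[:,1]; s=(pts-c)@d
        q=(pts-c)@V[:,0]
        sat=hsv[ys,xs,1]; L=s.max()-s.min(); Wd=q.max()-q.min()
        if np.corrcoef(s,sat)[0,1]>0: d=-d; s=-s
        mid=c+d*(s.max()+s.min())/2
        out.append((mid,np.arctan2(d[1],d[0]),L,Wd,st[i,4],abs(np.corrcoef(s,sat)[0,1]),st[i,:4]))
    return out
E
python3 - <<'E'
from h import *
np.set_printoptions(precision=4,suppress=True)
print(tri((load('w6'),284.6,164.6),(load('s6'),286.5,189.8)))
for t in ['top0','t6']:
    for v in vials(load(t),tag=t): print(t,*v)
for v in vials(load('w5'),tag='w5'): print('w5',*v)
E
```

```text
(array([0.5573, 0.0304, 0.1454]), [0.30402124015306187, 0.304021240152804])
top0 [0.615 0.239] 2.2008122817398394 0.061852766486255865 0.02282925269307045 115 0.09732095798619411 [215 184  17  14]
top0 [0.5985 0.1413] -0.9553532067857181 0.06025273611289786 0.022139314430643216 108 0.6814319133196931 [244 189  16  13]
top0 [0.5934 0.3358] 2.3664222175930347 0.05985104623634247 0.019907415799052378 109 0.6492265292805177 [188 190  15  15]
top0 [0.4367 0.3472] 0.06223145099282582 0.05793254126136799 0.020941699436461684 113 0.770080585380456 [187 235   7  18]
top0 [0.4286 0.1317] 1.6811628722677587 0.058857266344236985 0.0229205760194532 121 0.764413703267374 [246 242  18   8]
t6 [0.6154 0.2381] 2.2046772473457996 0.06384749409235257 0.024339116969788445 123 0.009141383568873371 [215 184  17  14]
t6 [0.599  0.1408] -0.9047450641670873 0.06300352870393602 0.02515100984651719 126 0.6432600036084721 [244 188  16  15]
t6 [0.5937 0.3344] 2.37339850195846 0.06226115917980976 0.02264656430164882 122 0.5408957950522624 [188 190  15  15]
t6 [0.4382 0.3456] 0.05515857814845426 0.06118142100894931 0.0276933072475569 141 0.8029735402456453 [187 234   9  19]
t6 [0.427  0.1426] 1.7293755387069307 0.04210570899950393 0.025139868440212598 94 0.8217264994680511 [245 242  13   9]
w5 [0.4231 0.136 ] 1.730083422412899 0.0641074533104471 0.031823461725128635 2186 0.6624073740101135 [120   0  38  72]
w5 [0.5928 0.1442] -0.9822542439889682 0.06366578104782773 0.03137156453974253 2127 0.599541989024486 [292   7  56  76]
```

>>> arm_command(commands=[[[18,21,-13],0.128,-0.2],[[18,21,-13],0.128,-0.2],[[18,22,-13],0.128,-0.2],[[19,22,-13],0.128,-0.2],[[0,0,0],0,-0.2],[[0,0,0],0,-0.2]])

```text
clock: 11.6
position: [0.6307, 0.0942, 0.2486]
tool_rot: [-3.139, -0.001, 2.188]
force: [-0.5, -0.7, 0.6]
grip_width: 0.0509
finger_force: 0.0
```

```bash
cat > look.py <<'E'
from h import *
np.set_printoptions(precision=4,suppress=True)
t=sys.argv[1]; W=grab('wrist',t); o=bot.observe(); p=o['position']; y=o['tool_rot'][2]
print('tcp',p,'yaw',y,'q7',o['qpos'][6],'w',o['grip_width'],'F',o['force'])
for v in vials(W,tag=t):
    m,a=v[0],v[1]; g=m-.004*np.array([np.cos(a),np.sin(a)])
    print('mid',m,'cap',round(a,3),'L,W',v[2].round(3),v[3].round(3),'corr',round(v[5],2),'box',v[6],'| grip shift mm',(1000*(g-p[:2])).round(1),'dyaw',[round((a+k*np.pi-y+np.pi)%(2*np.pi)-np.pi,3) for k in(0,1)])
E
python3 look.py w7
```

```text
tcp [0.6308 0.0936 0.2494] yaw 2.1868657973564356 q7 0.5026674721377083 w 0.05138174367193807 F [-0.725  -0.6003  0.1456]
mid [0.4234 0.1338] cap 1.687 L,W 0.064 0.032 corr 0.7 box [121   0  47  64] | grip shift mm [-206.9   36.2] dyaw [np.float64(-0.5), np.float64(2.642)]
mid [0.6097 0.2407] cap 2.271 L,W 0.065 0.032 corr 0.03 box [330  17  31  66] | grip shift mm [-18.5 144. ] dyaw [np.float64(0.084), np.float64(-3.058)]
mid [0.5936 0.1424] cap -0.968 L,W 0.063 0.03 corr 0.66 box [266  89  28  59] | grip shift mm [-39.5  52. ] dyaw [np.float64(3.129), np.float64(-0.013)]
```

>>> arm_command(commands=[[[-20,26,-35],-0.013,-0.2],[[-20,26,-35],0,-0.2],[[0,0,-45],0,-0.2],[[0,0,-45],0,-0.2],[[0,0,-45],0,-0.2],[[0,0,-25],0,-0.2],[[0,0,-13],0,-0.2],[[0,0,0],0,1],[[0,0,0],0,1],[[0,0,0],0,1],[[0,0,0],0,1],[[0,0,0],0,1]], newtons=30)

```text
clock: 12.85
position: [0.5919, 0.1467, 0.0083]
tool_rot: [3.14, 0.0, 2.176]
force: [-1.1, 0.0, 9.8]
grip_width: 0.026
finger_force: 31.8
```

>>> arm_command(commands=[[[0,0,15],0,1],[[0,0,30],0,1],[[0,0,40],0,1],[[0,0,40],0,1],[[0,0,40],0,1],[[-21,0,40],0,1],[[-21,0,40],0.134,1],[[0,-44,0],0.134,1],[[0,-44,0],0.134,1],[[0,-44,0],0.134,1],[[0,-44,0],0.134,1],[[0,-45,0],0.134,1],[[0,-45,0],0.134,1],[[0,-45,0],0.134,1],[[0,-44,0],0,1],[[0,0,0],0,1],[[0,0,0],0,1]])

```text
clock: 14.55
position: [0.5488, -0.2096, 0.2531]
tool_rot: [-3.141, 0.0, -3.038]
force: [-0.1, 1.3, -0.5]
grip_width: 0.0256
finger_force: 31.0
```

Run:
```python
from h import *
W=grab('wrist','w8'); o=bot.observe(); print(o['position'],o['tool_rot'],o['grip_width'],o['finger_force'],o['qpos'][6])
im=cv2.imread('pics/w8.png')
c=np.array([.578,-.1525]);xf=np.array([.105,-.9945]);yf=np.array([.9945,.105])
for x,y,z in [(.052,-.03,.066),(-.077,-.03,.029),(.099,-.065,.1),(.099,.005,.1),(-.099,-.065,.1),(-.099,.005,.1),(.11,-.085,.1),(-.11,-.085,.1)]:
    u=proj(W,[*(c+x*xf+y*yf),z]); print((x,y,z),u); cv2.circle(im,tuple(int(k) for k in u),4,(0,0,255),1)
cv2.imwrite('pics/w8a.png',im)
```

```text
[ 0.54913499 -0.20836628  0.25304834] [ 3.14158346e+00  4.87673790e-04 -3.03597442e+00] 0.02552122313839964 30.978981256484985 1.9904069642137356
(0.052, -0.03, 0.066) [281.2598637 185.7314513]
(-0.077, -0.03, 0.029) [395.95976972 178.06817857]
(0.099, -0.065, 0.1) [228.08741057 156.17294722]
(0.099, 0.005, 0.1) [231.5132719  230.32520646]
(-0.099, -0.065, 0.1) [449.06532246 156.40637406]
(-0.099, 0.005, 0.1) [439.28129673 229.47941723]
(0.11, -0.085, 0.1) [214.51863808 133.36955644]
(-0.11, -0.085, 0.1) [463.77476547 134.06922707]
```

View pics/w8a.png

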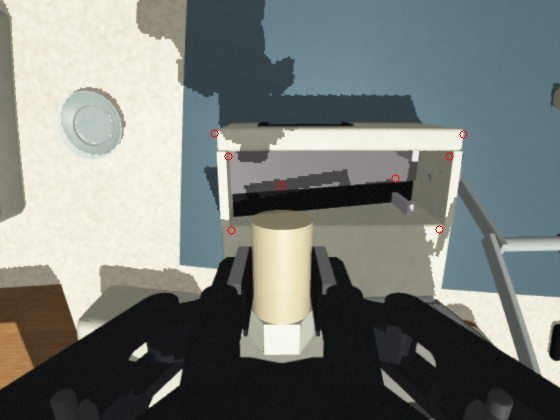

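The wrist view shows vial B held straight with its cap towards the hinge. The chute rim rows are 151 and 226, so the feeder is about 4.5 mm nearer the robot than I predicted. The dish, the stay and the locked knee are also visible.

>>> arm_command(commands=[[[-4,2,-33],0,1],[[0,0,-40],0,1],[[0,0,-40],0,1],[[0,0,-30],0,1],[[0,0,-20],0,1],[[0,0,-10],0,1],[[0,0,0],0,1]])

```text
clock: 15.3
position: [0.5452, -0.2055, 0.0789]
tool_rot: [3.141, -0.001, -3.034]
force: [-0.1, 0.3, -0.6]
grip_width: 0.0258
finger_force: 31.0
```

>>> arm_command(commands=[[[0,0,0],0,0],[[0,0,0],0,0],[[0,0,0],0,0],[[0,0,5],0,0],[[0,0,10],0,0],[[0,0,15],0,0],[[0,0,30],0,0],[[0,0,40],0,0],[[0,0,40],0,0],[[0,0,35],0,0],[[0,0,0],0,0]])

```text
clock: 16.4
position: [0.547, -0.2074, 0.2603]
tool_rot: [-3.139, 0.008, -3.036]
force: [0.5, 0.5, -0.3]
grip_width: 0.0423
finger_force: 0.0
```

Run:
```python
from h import *
W=grab('wrist','w9'); o=bot.observe(); print(o['position'],o['grip_width'])
im=cv2.imread('pics/w9.png')[110:260,190:490]; cv2.imwrite('pics/w9a.png',cv2.resize(im,None,fx=2,fy=2))
T=grab('top','t9'); [print(*v) for v in vials(T,tag='t9')]
```

```text
[ 0.54612862 -0.20695023  0.25764027] 0.04279825007861426
[0.61533393 0.23802312] 2.1966183302875653 0.06388429387450781 0.02430890903393225 124 0.011991830638191987 [215 184  17  14]
[0.59366089 0.33435553] 2.3668593353741803 0.062231061728062184 0.022396018817182586 122 0.6005838748017892 [188 190  15  15]
[0.43835183 0.34557232] 0.05227225968242964 0.061340626292712294 0.027741546557716074 143 0.7940304330242631 [187 234   9  19]
[0.42822872 0.13263145] 1.7174708834224477 0.0622648082256414 0.025023928596092038 139 0.7089952559770245 [245 241  19  10]
```

View pics/w9a.png

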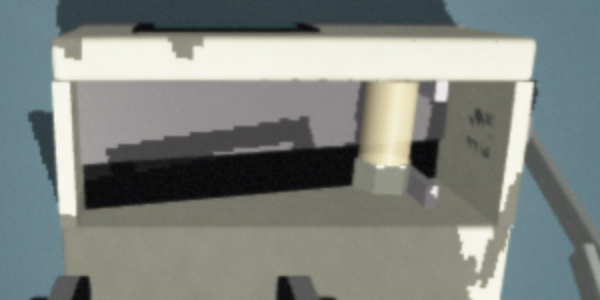

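The wrist crop shows vial B lying at the end stops with its cap over the groove. Next is vial D.

>>> arm_command(commands=[[[-10,23,0],-0.13,-0.2],[[-10,23,0],-0.13,-0.2],[[-10,23,0],-0.13,-0.2],[[-10,23,0],-0.13,-0.2],[[-10,23,0],-0.13,-0.2],[[-10,23,0],-0.13,-0.2],[[-10,24,0],-0.13,-0.2],[[-10,24,0],-0.13,-0.2],[[-9,24,0],-0.13,-0.2],[[-9,24,0],-0.13,-0.2],[[-9,24,0],-0.13,-0.2],[[-9,23,0],-0.13,-0.2],[[0,0,0],0,-0.2],[[0,0,0],0,-0.2]])

```text
clock: 17.9
position: [0.4289, 0.0745, 0.2539]
tool_rot: [-3.141, 0.0, 1.691]
force: [-0.4, 0.1, 0.0]
grip_width: 0.0511
finger_force: 0.0
```

```bash
python3 look.py w10
```

```text
tcp [0.4292 0.0739 0.254 ] yaw 1.6898499608138526 q7 -0.1058891705890419 w 0.0510728081418761 F [ 0.3259 -0.3831 -0.2825]
mid [0.6121 0.2391] cap -0.835 L,W 0.065 0.032 corr 0.05 box [443  11  49  64] | grip shift mm [180.3 168.2] dyaw [np.float64(-2.525), np.float64(0.617)]
mid [0.4243 0.1331] cap 1.731 L,W 0.063 0.031 corr 0.67 box [270  90  29  59] | grip shift mm [-4.3 55.2] dyaw [np.float64(0.041), np.float64(-3.101)]
```

>>> arm_command(commands=[[[-2,27,-35],0.041,-0.2],[[-2,28,-35],0,-0.2],[[0,0,-45],0,-0.2],[[0,0,-45],0,-0.2],[[0,0,-45],0,-0.2],[[0,0,-28],0,-0.2],[[0,0,-14],0,-0.2],[[0,0,0],0,1],[[0,0,0],0,1],[[0,0,0],0,1],[[0,0,0],0,1],[[0,0,0],0,1]], newtons=30)

```text
clock: 19.15
position: [0.4257, 0.1296, 0.008]
tool_rot: [3.14, -0.0, 1.729]
force: [-0.3, 0.4, 0.9]
grip_width: 0.0255
finger_force: 30.8
```

>>> arm_command(commands=[[[0,0,15],0,1],[[0,0,30],0,1],[[0,0,40],0,1],[[0,0,45],0,1],[[0,0,45],0,1],[[0,0,45],0,1],[[10,-28,25],-0.135,1],[[10,-28,0],-0.135,1],[[10,-28,0],-0.135,1],[[10,-28,0],-0.135,1],[[10,-28,0],-0.135,1],[[10,-28,0],-0.135,1],[[10,-28,0],-0.135,1],[[10,-28,0],-0.136,1],[[10,-28,0],-0.136,1],[[10,-28,0],-0.136,1],[[10,-28,0],-0.136,1],[[9,-28,0],-0.136,1],[[0,0,0],0,1],[[0,0,0],0,1]])

```text
clock: 21.15
position: [0.5441, -0.2067, 0.2522]
tool_rot: [-3.141, 0.0, 0.104]
force: [0.2, 0.7, 0.2]
grip_width: 0.0253
finger_force: 30.9
```

Run:
```python
from h import *
T=grab('top','t11'); o=bot.observe(); print(o['position'],o['tool_rot'][2],o['grip_width'],o['finger_force'])
[print(*v) for v in vials(T,tag='t11')]
```

```text
[ 0.54411999 -0.20599415  0.25228561] 0.10528195803278528 0.025613742415856306 30.901644229888916
[0.61533393 0.23802312] 2.1966183302875653 0.06388429387450781 0.02430890903393225 124 0.018607489354701603 [215 184  17  14]
[0.59359216 0.33427161] 2.375531989845638 0.062270402915849586 0.02477964102806189 123 0.5821226834393612 [188 190  15  15]
[0.43835183 0.34557232] 0.05227225968242964 0.061340626292712294 0.027741546557716074 143 0.7933283577190461 [187 234   9  19]
```

>>> arm_command(commands=[[[0,0,-15],0,1],[[0,0,-15],0,1],[[0,0,-15],0,1],[[0,0,-15],0,1]])

```text
clock: 21.6
position: [0.5442, -0.206, 0.1911]
tool_rot: [-3.141, 0.0, 0.105]
force: [0.9, -0.5, -0.2]
grip_width: 0.0258
finger_force: 30.9
```

Run:
```python
from h import *
S=grab('side','s12'); o=bot.observe(); print(o['position'],o['force'],o['moment'])
cv2.imwrite('pics/c12.png',cv2.resize(cv2.imread('pics/s12.png')[90:220,240:360],None,fx=4.5,fy=4.5,interpolation=cv2.INTER_CUBIC))
```

```text
[ 0.54338649 -0.20562865  0.18890989] [-1.03077392  0.04351979 -3.89501244] [-0.0262878   0.09984455 -0.01032704]
```

View pics/c12.png

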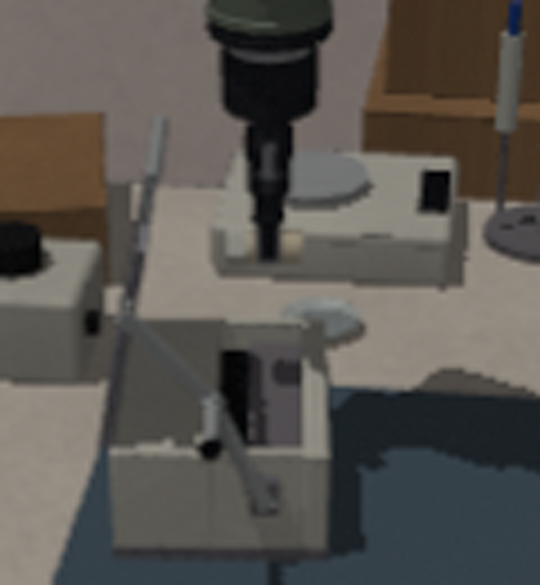

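The side crop shows the gripper with no protruding camera body, well clear of the lid. I'll go on down.

>>> arm_command(commands=[[[1,0,-35],0,1],[[0,0,-30],0,1],[[0,0,-25],0,1],[[0,0,-15],0,1],[[0,0,-5],0,1],[[0,0,0],0,1]])

```text
clock: 22.25
position: [0.5453, -0.2067, 0.0823]
tool_rot: [3.142, 0.0, 0.104]
force: [-0.9, 0.9, 0.6]
grip_width: 0.0254
finger_force: 30.9
```

>>> arm_command(commands=[[[0,0,0],0,0],[[0,0,0],0,0],[[0,0,0],0,0],[[0,0,5],0,0],[[0,0,10],0,0],[[0,0,15],0,0],[[0,0,30],0,0],[[0,0,40],0,0],[[0,0,40],0,0],[[0,0,30],0,0]])

```text
clock: 23.25
position: [0.5453, -0.2071, 0.256]
tool_rot: [3.141, -0.002, 0.103]
force: [-0.3, 0.3, -1.1]
grip_width: 0.0427
finger_force: 0.0
```

>>> arm_command(commands=[[[0,15,0],0.148,-0.2],[[0,25,0],0.148,-0.2],[[0,30,0],0.148,-0.2],[[0,30,0],0.148,-0.2],[[0,30,0],0.148,-0.2],[[0,30,0],0.148,-0.2],[[0,30,0],0.148,-0.2],[[0,30,0],0.148,-0.2],[[0,30,0],0.148,-0.2],[[0,30,0],0.148,-0.2],[[-5,30,0],0.148,-0.2],[[-5,30,0],0.148,-0.2],[[-5,30,0],0.148,-0.2],[[-5,30,0],0.148,-0.2],[[-5,30,0],0.148,-0.2],[[-5,30,0],0.148,-0.2],[[-5,30,0],0.148,-0.2],[[-5,30,0],0.148,-0.2],[[-5,30,0],0.148,-0.2],[[-3,5,0],0.148,-0.2]])

```text
clock: 25.25
position: [0.4963, 0.3517, 0.2534]
tool_rot: [3.141, 0.001, 3.073]
force: [0.2, -0.7, 1.2]
grip_width: 0.0512
finger_force: 0.0
```

```bash
python3 look.py w13
python3 - <<'E'
from h import *
T=grab('top','t13'); [print(*v) for v in vials(T,tag='t13')]
a=cv2.imread('pics/t13.png')
# unwarp chute: sample grid along feeder x at vial height
c=np.array([.573,-.151]);xf=np.array([.105,-.9945]);yf=np.array([.9945,.105])
def row(y):
  return [int(a[tuple(np.round(proj(T,[*(c+x/1000*xf+y/1000*yf),.044+(x+77)/1000*.287]))[::-1].astype(int))].mean()) for x in range(-96,97,6)]
for y in (-50,-40,-30,-20,-10): print(y,row(y))
E
```

```text
tcp [0.4963 0.3507 0.2533] yaw 3.0820879010688427 q7 0.7639252586982812 w 0.05105231784344274 F [-1.0595  0.8213  0.1566]
mid [0.4338 0.3477] cap 0.053 L,W 0.063 0.032 corr 0.72 box [257  86  33  60] | grip shift mm [-66.5  -3.2] dyaw [np.float64(-3.029), np.float64(0.112)]
mid [0.5909 0.3336] cap 2.412 L,W 0.068 0.032 corr 0.61 box [248 222  48  50] | grip shift mm [ 97.6 -19.8] dyaw [np.float64(-0.67), np.float64(2.472)]
[0.6149189  0.23807026] 2.21727291150421 0.06446180464434766 0.025095863007709725 130 0.04478122742815244 [215 184  17  15]
[0.59348996 0.33423173] 2.3875506386540044 0.062438125709598905 0.023328343898360755 126 0.5615922616266753 [188 190  15  16]
[0.43835183 0.34557232] 0.05227225968242964 0.061340626292712294 0.027741546557716074 143 0.8019559021220691 [187 234   9  19]
-50 [169, 77, 105, 101, 156, 132, 148, 151, 129, 93, 135, 153, 134, 82, 106, 106, 106, 107, 109, 109, 110, 109, 108, 109, 108, 108, 109, 106, 109, 110, 108, 110, 110]
-40 [172, 65, 106, 102, 104, 116, 143, 148, 128, 108, 137, 152, 133, 116, 105, 109, 104, 109, 109, 112, 110, 110, 109, 109, 107, 108, 109, 111, 109, 110, 108, 109, 113]
-30 [156, 86, 100, 104, 104, 122, 145, 145, 123, 99, 127, 152, 140, 117, 56, 58, 55, 54, 58, 58, 55, 55, 62, 58, 56, 74, 77, 71, 78, 109, 79, 109, 112]
-20 [174, 63, 41, 54, 62, 121, 132, 152, 129, 63, 126, 153, 136, 107, 40, 57, 43, 55, 79, 42, 61, 68, 68, 36, 44, 49, 38, 44, 44, 52, 31, 79, 95]
-10 [175, 25, 3, 13, 23, 89, 115, 124, 123, 80, 168, 172, 171, 115, 61, 15, 9, 3, 15, 12, 0, 7, 9, 13, 7, 8, 3, 15, 11, 4, 12, 20, 23]
```

The top image brightness profile shows two vials queued, at x_f of about -54 and -28 mm. Now vial C.

>>> arm_command(commands=[[[-33,-1,-30],0.112,-0.2],[[-33,-2,-30],0,-0.2],[[0,0,-45],0,-0.2],[[0,0,-45],0,-0.2],[[0,0,-45],0,-0.2],[[0,0,-35],0,-0.2],[[0,0,-17],0,-0.2],[[0,0,0],0,1],[[0,0,0],0,1],[[0,0,0],0,1],[[0,0,0],0,1],[[0,0,0],0,1],[[0,0,15],0,1],[[0,0,30],0,1],[[0,0,45],0,1],[[0,0,45],0,1],[[0,0,45],0,1],[[0,0,45],0,1],[[0,0,22],0,1],[[0,0,0],0,1]], newtons=30)

```text
clock: 27.35
position: [0.4322, 0.3462, 0.2569]
tool_rot: [3.138, 0.005, -3.108]
force: [0.2, -0.6, -1.0]
grip_width: 0.0255
finger_force: 31.0
```

>>> arm_command(commands=[[[8,-25,0],0.03,1],[[8,-40,0],0.03,1],[[8,-40,0],0.01,1],[[8,-40,0],0,1],[[8,-40,0],0,1],[[8,-40,0],0,1],[[8,-40,0],0,1],[[8,-40,0],0,1],[[8,-40,0],0,1],[[8,-40,0],0,1],[[8,-40,0],0,1],[[8,-40,0],0,1],[[8,-40,0],0,1],[[8,-40,0],0,1],[[0,-8,0],0,1],[[0,0,0],0,1],[[0,0,0],0,1]])

```text
clock: 29.05
position: [0.5431, -0.2063, 0.2523]
tool_rot: [3.141, -0.0, -3.037]
force: [0.2, 0.9, -1.0]
grip_width: 0.0255
finger_force: 31.0
```

Run:
```python
from h import *
T=grab('top','t14'); o=bot.observe(); print(o['position'],o['tool_rot'][2]%(2*np.pi),o['grip_width'],o['finger_force'])
[print(*v) for v in vials(T,tag='t14')]; grab('wrist','w14')
a,b=cv2.imread('pics/w14.png').astype(int),cv2.imread('pics/w8.png').astype(int)
print('diff to earlier held view',np.abs(a-b)[210:330,245:320].mean())
```

```text
[ 0.54323812 -0.20600699  0.25236383] 3.2472712799104277 0.0257415635352181 31.021090149879456
[0.61532235 0.23802864] 2.192195694398981 0.06390272604965237 0.024698527758398738 124 0.018961426377888092 [215 184  17  14]
[0.59341718 0.33416992] 2.39672738097082 0.06251309992822295 0.0247098573800673 127 0.5626353181306141 [188 190  15  16]
diff to earlier held view 10.258925925925926
```

>>> arm_command(commands=[[[2,-1,-32],0,1],[[0,0,-40],0,1],[[0,0,-40],0,1],[[0,0,-30],0,1],[[0,0,-20],0,1],[[0,0,-9],0,1],[[0,0,0],0,1],[[0,0,0],0,0],[[0,0,0],0,0],[[0,0,0],0,0],[[0,0,5],0,0],[[0,0,10],0,0],[[0,0,15],0,0],[[0,0,30],0,0],[[0,0,40],0,0],[[0,0,40],0,0],[[0,0,32],0,0]])

```text
clock: 30.85
position: [0.5454, -0.2087, 0.2571]
tool_rot: [-3.141, 0.002, -3.038]
force: [0.1, -0.6, -0.3]
grip_width: 0.0428
finger_force: 0.0
```

>>> arm_command(commands=[[[0,25,0],-0.121,-0.2],[[0,45,0],-0.121,-0.2],[[0,45,0],-0.121,-0.2],[[0,45,0],-0.121,-0.2],[[0,45,0],-0.121,-0.2],[[0,45,0],-0.121,-0.2],[[0,45,0],-0.121,-0.2],[[18,42,0],0,-0.2],[[18,42,0],0,-0.2],[[18,42,0],0,-0.2],[[18,42,0],0,-0.2],[[18,40,0],0,-0.2],[[0,0,0],0,-0.2],[[0,0,0],0,-0.2]])

```text
clock: 32.25
position: [0.6351, 0.295, 0.2539]
tool_rot: [-3.141, 0.0, 2.4]
force: [0.5, -0.2, 0.0]
grip_width: 0.0507
finger_force: 0.0
```

```bash
cat > chute.py <<'E'
from h import *
t=sys.argv[1]; T=grab('top',t); [print(*v) for v in vials(T,tag=t)]
a=cv2.imread(f'pics/{t}.png')
c=np.array([.573,-.151]);xf=np.array([.105,-.9945]);yf=np.array([.9945,.105])
for y in (-50,-30,-20,-10): print(y,[int(a[tuple(np.round(proj(T,[*(c+x/1000*xf+y/1000*yf),.044+(x+77)/1000*.287]))[::-1].astype(int))].mean()) for x in range(-96,97,6)])
E
python3 look.py w15; python3 chute.py t15
```

```text
tcp [0.6353 0.2937 0.2541] yaw 2.3983697606914838 q7 0.38901629523497766 w 0.05121468424943688 F [ 0.317  -0.1675 -0.1404]
mid [0.5896 0.3346] cap 2.387 L,W 0.063 0.031 corr 0.66 box [266  89  29  59] | grip shift mm [-42.7  38.1] dyaw [np.float64(-0.012), np.float64(3.13)]
mid [0.6114 0.2374] cap -0.909 L,W 0.067 0.032 corr 0.12 box [218 162  31  55] | grip shift mm [-26.4 -53.1] dyaw [np.float64(2.976), np.float64(-0.166)]
[0.6150606  0.23819589] 2.221402633688428 0.06448974584177454 0.025159789393139217 132 0.0267177898337156 [215 184  17  15]
-50 [175, 76, 107, 103, 158, 137, 150, 153, 133, 115, 137, 158, 138, 92, 134, 155, 139, 116, 109, 108, 108, 109, 109, 112, 112, 109, 111, 113, 111, 109, 110, 113, 111]
-30 [161, 87, 103, 105, 106, 125, 148, 147, 124, 96, 130, 152, 142, 115, 120, 145, 150, 127, 66, 60, 60, 62, 58, 60, 63, 74, 78, 74, 82, 111, 83, 110, 111]
-20 [174, 64, 46, 54, 69, 124, 133, 153, 134, 69, 130, 152, 138, 109, 118, 134, 154, 138, 97, 47, 60, 64, 66, 38, 45, 47, 41, 40, 44, 47, 26, 82, 98]
-10 [177, 24, 14, 5, 24, 91, 117, 128, 125, 88, 170, 177, 177, 118, 85, 163, 184, 171, 124, 21, 15, 12, 8, 2, 15, 6, 11, 6, 13, 20, 10, 21, 20]
```

The profile now shows three vials queued. Vial A is next.

>>> arm_command(commands=[[[-21,19,-30],-0.012,-0.2],[[-22,19,-30],0,-0.2],[[0,0,-45],0,-0.2],[[0,0,-45],0,-0.2],[[0,0,-45],0,-0.2],[[0,0,-35],0,-0.2],[[0,0,-18],0,-0.2],[[0,0,0],0,1],[[0,0,0],0,1],[[0,0,0],0,1],[[0,0,0],0,1],[[0,0,0],0,1],[[0,0,15],0,1],[[0,0,30],0,1],[[0,0,45],0,1],[[0,0,45],0,1],[[0,0,45],0,1],[[0,0,45],0,1],[[0,0,22],0,1],[[0,0,0],0,1]], newtons=30)

```text
clock: 34.35
position: [0.5934, 0.3329, 0.2575]
tool_rot: [3.135, 0.001, 2.386]
force: [0.2, 0.2, -0.8]
grip_width: 0.0258
finger_force: 31.3
```

>>> arm_command(commands=[[[-10,-20,0],-0.134,1],[[-10,-32,0],-0.134,1],[[-10,-32,0],-0.134,1],[[-10,-32,0],-0.134,1],[[-8,-32,0],-0.134,1],[[0,-32,0],-0.134,1],[[0,-32,0],-0.134,1],[[0,-32,0],-0.134,1],[[0,-32,0],-0.134,1],[[0,-32,0],-0.134,1],[[0,-32,0],-0.134,1],[[0,-32,0],-0.134,1],[[0,-32,0],-0.134,1],[[0,-32,0],-0.134,1],[[0,-32,0],-0.134,1],[[0,-40,0],-0.134,1],[[0,-34,0],-0.137,1],[[0,0,0],0,1],[[0,0,0],0,1]])

```text
clock: 36.25
position: [0.5438, -0.2099, 0.2521]
tool_rot: [-3.141, 0.001, 0.105]
force: [0.3, 0.5, 0.1]
grip_width: 0.0257
finger_force: 31.3
```

Run:
```python
from h import *
T=grab('top','t16'); o=bot.observe(); print(o['position'],o['tool_rot'][2]%(2*np.pi),o['grip_width'],o['finger_force'])
[print(*v) for v in vials(T,tag='t16')]
```

```text
[ 0.54412359 -0.20893174  0.25213649] 0.10687062837900152 0.025569425170730933 31.26523733139038
[0.61524496 0.23798065] 2.1899032350902377 0.06391178846996279 0.024282532351896067 125 0.01953987518111731 [215 184  17  14]
```

>>> arm_command(commands=[[[1,0,-32],0,1],[[0,0,-40],0,1],[[0,0,-40],0,1],[[0,0,-30],0,1],[[0,0,-20],0,1],[[0,0,-9],0,1],[[0,0,0],0,1],[[0,0,0],0,0],[[0,0,0],0,0],[[0,0,0],0,0],[[0,0,5],0,0],[[0,0,10],0,0],[[0,0,15],0,0],[[0,0,30],0,0],[[0,0,40],0,0],[[0,0,40],0,0],[[0,0,40],0,0],[[0,0,40],0,0]])

```text
clock: 38.1
position: [0.5447, -0.2098, 0.3043]
tool_rot: [3.141, -0.001, 0.105]
force: [0.7, -0.3, -0.0]
grip_width: 0.0425
finger_force: 0.0
```

>>> arm_command(commands=[[[1,18,0],0.131,0.35],[[1,18,0],0.131,0.35],[[1,18,0],0.131,0.35],[[1,18,0],0.131,0.35],[[1,18,0],0.131,0.35],[[1,18,0],0.131,0.35],[[1,18,0],0.131,0.35],[[1,18,0],0.131,0.35],[[2,18,0],0.131,0.35],[[2,19,0],0.131,0.35],[[2,19,0],0.131,0.35],[[1,19,0],0.13,0.35],[[0,0,-40],0,0.35],[[0,0,-40],0,0.35],[[0,0,-10],0,0.35],[[0,0,0],0,0.35],[[0,0,0],0,0.35]])

```text
clock: 39.8
position: [0.5611, 0.0091, 0.2132]
tool_rot: [3.14, 0.0, 1.676]
force: [0.2, 0.3, 0.4]
grip_width: 0.0278
finger_force: 0.0
```

```bash
python3 chute.py t17
python3 - <<'E'
from h import *
W=grab('wrist','w17'); o=bot.observe(); print(o['position'],o['tool_rot'][2],o['grip_width'])
a=cv2.imread('pics/t17.png')[155:245,275:390]; b=cv2.imread('pics/w17.png')[100:420,80:480]
a=cv2.resize(a,(400,313),interpolation=cv2.INTER_CUBIC); b=cv2.resize(b,(391,313))
cv2.imwrite('pics/c17.png',np.hstack([a,b]))
E
```

```text
[0.61526776 0.23795473] -0.938641101328399 0.06385572319351979 0.02356894344870422 123 0.009970776118222746 [215 184  17  14]
-50 [65, 61, 55, 80, 153, 129, 145, 146, 125, 106, 132, 149, 129, 88, 125, 148, 132, 108, 108, 131, 148, 131, 92, 103, 108, 104, 106, 108, 106, 107, 105, 107, 105]
-30 [64, 65, 59, 53, 98, 118, 140, 140, 118, 90, 126, 145, 135, 107, 114, 137, 142, 123, 88, 131, 140, 142, 123, 57, 59, 70, 76, 72, 75, 107, 77, 105, 108]
-20 [70, 63, 62, 50, 63, 118, 128, 147, 127, 65, 120, 148, 132, 103, 112, 127, 148, 128, 92, 114, 137, 142, 121, 60, 39, 44, 35, 43, 41, 43, 32, 81, 93]
-10 [70, 65, 60, 53, 29, 87, 111, 121, 120, 82, 165, 172, 168, 108, 81, 152, 175, 164, 115, 122, 162, 110, 97, 120, 20, 12, 6, 17, 15, 11, 11, 13, 24]
[0.56121038 0.00929336 0.21321528] 1.676395117913501 0.02770926799021097
```

View pics/c17.png

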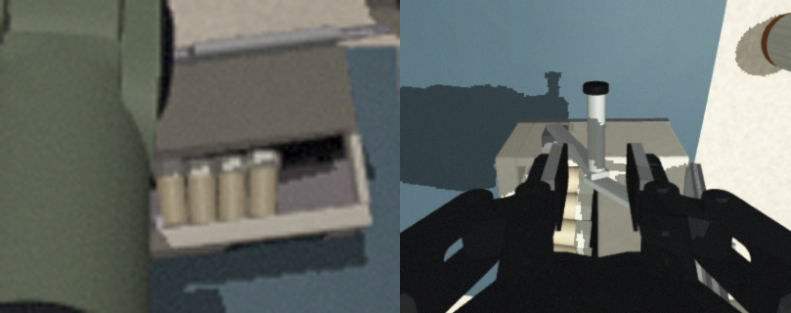

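The crop shows all four vials queued with caps towards the hinge, and the pin centred between the fingers. I'll unlock the stay.

>>> arm_command(commands=[[[0,0,-35],0,0.35],[[0,0,-35],0,0.35],[[0,0,-13],0,0.35],[[0,0,0],0,0.35],[[4,0,0],0,0.35],[[4,0,0],0,0.35],[[3,0,0],0,0.35],[[3,0,-1],0,0.35],[[3,1,-2],0,0.35],[[3,0,-2],0,0.35]])

```text
clock: 40.9
position: [0.5807, 0.0106, 0.1233]
tool_rot: [3.141, -0.0, 1.677]
force: [-0.0, -0.5, 0.8]
grip_width: 0.0277
finger_force: 0.3
```

>>> arm_command(commands=[[[3,0,-2],0,0.35],[[3,1,-2],0,0.35],[[2,0,-1],0,0.35]])

```text
clock: 41.2
position: [0.5884, 0.0116, 0.1179]
tool_rot: [-3.141, -0.0, 1.677]
force: [-1.1, 1.1, -1.1]
grip_width: 0.0276
finger_force: 0.7
```

>>> arm_command(commands=[[[-4,0,0],0,0.35],[[-4,0,0],0,0.35],[[0,0,20],0,0.35],[[0,0,35],0,0.35],[[0,0,35],0,0.35],[[0,0,0],0,0.35],[[0,0,0],0,0.35]])

```text
clock: 41.9
position: [0.5802, 0.0116, 0.209]
tool_rot: [3.14, -0.0, 1.677]
force: [0.2, -0.8, -0.8]
grip_width: 0.0274
finger_force: 0.0
```

Run:
```python
from h import *
np.set_printoptions(precision=4,suppress=True)
W=grab('wrist','w18'); S=grab('side','s18'); print(bot.observe()['position'])
def disc(t,box):
    x0,x1,y0,y1=box; im=cv2.imread(f'pics/{t}.png')[y0:y1,x0:x1].max(2)
    n,l,st,ce=cv2.connectedComponentsWithStats((im<30).astype(np.uint8)); 
    return [(st[i,4],(ce[i]+[x0,y0]).round(1)) for i in range(1,n) if st[i,4]>8]
print('wrist prev',disc('w17',(230,330,120,240)));print('wrist',disc('w18',(230,330,120,240)))
print('side locked',disc('s6',(270,300,175,205)));print('side straight',disc('s3',(270,300,175,205)));print('side now',disc('s18',(270,300,175,205)))
```

```text
[0.5797 0.0116 0.2076]
wrist prev [(np.int32(259), array([279.7, 189.4]))]
wrist [(np.int32(249), array([281.3, 187.1]))]
side locked [(np.int32(49), array([292.2, 179.3])), (np.int32(13), array([286.6, 189.4]))]
side straight [(np.int32(80), array([291.7, 181.1])), (np.int32(12), array([281.7, 191.2]))]
side now [(np.int32(10), array([289. , 179.5])), (np.int32(12), array([280.5, 192.5]))]
```

The stay is unlocked, about 5 mm past straight on the folding side, and the lid is still up. I'll go to the bar.

>>> arm_command(commands=[[[0,0,42],0,0.35],[[0,0,42],0,0.35],[[0,0,42],0,0.35],[[0,0,42],0,0.35],[[16,-40,0],0,0.35],[[16,-40,0],0,0.35],[[16,-40,0],0,0.35],[[0,-40,0],0,0.35],[[0,0,-20],0,0.35],[[0,0,-20],0,0.35],[[0,0,0],0,0.35]])

```text
clock: 43.1
position: [0.6272, -0.1483, 0.3328]
tool_rot: [-3.136, -0.001, 1.676]
force: [0.4, -0.3, -0.1]
grip_width: 0.0277
finger_force: 0.0
```

Run:
```python
from h import *
W=grab('wrist','w19'); print(bot.observe()['position'],bot.observe()['force'])
cv2.imwrite('pics/c19.png',cv2.imread('pics/w19.png'))
```

```text
[ 0.6277762  -0.14823555  0.33472606] [ 1.21917189 -1.04033039  0.21424059]
```

View pics/c19.png

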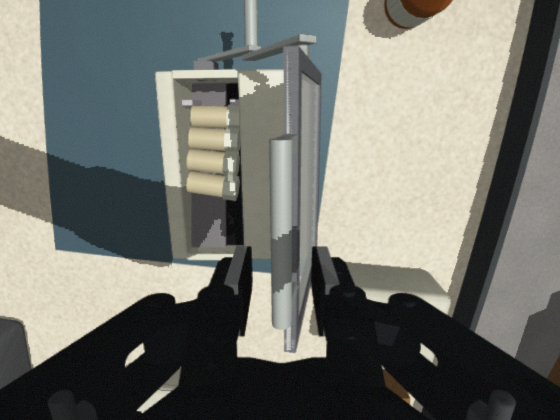

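The wrist view shows the bar at column 283, centred between the fingers. All four vials are queued with caps at the hinge side. I'll pinch the bar and lower the lid.

>>> arm_command(commands=[[[0,0,-20],0,0.35],[[0,0,-19],0,0.35],[[0,0,0],0,0.35],[[0,0,0],0,1],[[0,0,0],0,1],[[0,0,0],0,1],[[0,0,0],0,1]], newtons=30)

```text
clock: 43.85
position: [0.6285, -0.1485, 0.2985]
tool_rot: [3.14, -0.0, 1.677]
force: [-2.4, 1.9, 7.2]
grip_width: 0.0103
finger_force: 30.6
```

Run:
```python
import numpy as np
from scipy.optimize import least_squares
P=np.array([(.4564,.091),(.557,.2687),(.6015,.2893),(.6191,.293),(.6276,.2942)])
P[:,0]=P[:,0]/np.cos(.105)
for r in (.204,None):
    f=lambda p:np.hypot(P[:,0]-p[0],P[:,1]-p[1])-(r or p[2])
    s=least_squares(f,[.66,.09,.204]); print(s.x,f(s.x))
cx,cz,R=s.x
cz+=.0043
R=np.hypot(.6285/np.cos(.105)-cx,.2985-cz)
a0=np.arctan2(.2985-cz,cx-.6285/np.cos(.105)); print(a0,R)
# end angle
ae=np.arctan2(.091-s.x[1],cx-.4564/np.cos(.105)); print(ae)
a=np.linspace(a0,ae,29); X=cx-R*np.cos(a);Z=cz+R*np.sin(a)
Q=np.round(np.c_[(X-X[0])*np.cos(.105),(X-X[0])*np.sin(.105),Z-Z[0]]*1000)
print(np.diff(Q,axis=0).astype(int).tolist(),Q[-1])
```

```text
[0.66297942 0.0930366  0.204     ] [ 6.20702153e-05 -4.19623481e-04  6.96250414e-04  1.38164822e-05
 -3.22390408e-04]
[0.66378664 0.09238301 0.20484716] [ 1.66376207e-05 -2.94507511e-04  7.05898294e-04 -3.16160157e-05
 -3.96412387e-04]
1.4144835094533958 0.20430790912125488
-0.006750934438239493
[[-10, -1, -2], [-10, -1, -2], [-10, -1, -3], [-10, -1, -4], [-9, -1, -3], [-10, -1, -5], [-9, -1, -5], [-9, -1, -5], [-8, -1, -6], [-9, -1, -6], [-8, -1, -6], [-7, -1, -7], [-7, 0, -8], [-7, -1, -8], [-7, -1, -8], [-6, 0, -8], [-5, -1, -9], [-6, 0, -9], [-4, -1, -9], [-5, 0, -9], [-3, -1, -10], [-4, 0, -10], [-2, 0, -10], [-3, -1, -10], [-1, 0, -10], [-2, 0, -10], [0, 0, -11], [-1, 0, -10]] [-172.  -18. -203.]
```

Great fit. Follow the arc down, checking part-way.

>>> arm_command(commands=[[[-10,-1,-2],0,1],[[-10,-1,-2],0,1],[[-10,-1,-3],0,1],[[-10,-1,-4],0,1],[[-9,-1,-3],0,1],[[-10,-1,-5],0,1],[[-9,-1,-5],0,1]])

```text
clock: 44.55
position: [0.5599, -0.156, 0.2736]
tool_rot: [3.141, 0.001, 1.677]
force: [-2.4, -1.9, 4.7]
grip_width: 0.0108
finger_force: 31.1
```

>>> arm_command(commands=[[[-9,-1,-5],0,1],[[-8,-1,-6],0,1],[[-9,-1,-6],0,1],[[-8,-1,-6],0,1],[[-7,-1,-7],0,1],[[-7,0,-8],0,1],[[-7,-1,-8],0,1],[[-7,-1,-8],0,1]])

```text
clock: 45.35
position: [0.4978, -0.1626, 0.2186]
tool_rot: [-3.142, 0.0, 1.677]
force: [-1.4, -0.7, 0.2]
grip_width: 0.0105
finger_force: 31.3
```

>>> arm_command(commands=[[[-6,0,-8],0,1],[[-5,-1,-9],0,1],[[-6,0,-9],0,1],[[-4,-1,-9],0,1],[[-5,0,-9],0,1],[[-3,-1,-10],0,1],[[-4,0,-10],0,1],[[-2,0,-10],0,1]])

```text
clock: 46.15
position: [0.4625, -0.1658, 0.1444]
tool_rot: [-3.141, 0.0, 1.676]
force: [-5.6, -6.4, 2.1]
grip_width: 0.0104
finger_force: 31.3
```

>>> arm_command(commands=[[[-3,-1,-10],0,1],[[-1,0,-10],0,1],[[-2,0,-10],0,1],[[0,0,-8],0,1],[[0,0,-4],0,1],[[0,0,0],0,1]])

```text
clock: 46.75
position: [0.4567, -0.1666, 0.1024]
tool_rot: [-3.14, -0.0, 1.676]
force: [-5.6, -3.0, -1.4]
grip_width: 0.0104
finger_force: 31.4
```

>>> arm_command(commands=[[[0,0,-4],0,1],[[0,0,-3],0,1],[[0,0,-2],0,1],[[0,0,0],0,1]])

```text
clock: 47.15
position: [0.4566, -0.167, 0.0949]
tool_rot: [-3.141, -0.0, 1.676]
force: [-14.8, -3.1, 31.7]
grip_width: 0.0105
finger_force: 38.1
```

>>> arm_command(commands=[[[-1,0,2],0,1],[[0,0,0],0,0.35],[[0,0,0],0,0.35],[[0,0,0],0,0.35],[[0,0,10],0,0.35],[[0,0,30],0,0.35],[[0,0,40],0,0.35],[[0,0,40],0,0.35],[[-10,40,20],0,0.35],[[0,45,20],0,0.35],[[0,45,20],0,0.35],[[0,45,0],0,0.35],[[0,45,0],0,0.35],[[0,0,0],0,0.35]])

```text
clock: 48.55
position: [0.446, 0.0588, 0.2769]
tool_rot: [3.141, -0.001, 1.684]
force: [0.6, -1.3, -0.4]
grip_width: 0.0277
finger_force: 0.0
```

Run:
```python
from h import *
np.set_printoptions(precision=4,suppress=True)
grab('top','t20');grab('side','s20');print(bot.observe()['position'],bot.observe()['force'])
for a,b,bx in [('top0','t20',(300,390,160,245)),('side0','s20',(262,330,155,215))]:
    A,B=[cv2.imread(f'pics/{k}.png')[bx[2]:bx[3],bx[0]:bx[1]].astype(np.float32).mean(2) for k in(a,b)]
    d=np.abs(A-B); print(b,'mean diff',d.mean(),'frac>40',(d>40).mean(),'phase shift',cv2.phaseCorrelate(A,B))
# bar rows
for k in('top0','t20'): print(k,cv2.imread(f'pics/{k}.png').mean(2)[224:242,350].astype(int))
for k in('side0','s20'): print(k,cv2.imread(f'pics/{k}.png').mean(2)[172,312:330].astype(int))
```

```text
[0.4462 0.0541 0.2768] [-0.4592 -0.0523 -0.0954]
t20 mean diff 5.2602615 frac>40 0.00823529411764706 phase shift ((0.0656867944288777, -0.026567838490038298), 0.9334130687478148)
s20 mean diff 5.5470586 frac>40 0.012745098039215686 phase shift ((-0.008680185470893775, -0.06524539211632074), 0.691743638559624)
top0 [ 40  45  48  51  48  45  44  49  81 126 134 108  78  83  85  85  83  84]
t20 [ 39  45  45  48  52  50  49  51  86 131 139 112  81  85  89  89  89  89]
side0 [102 134 145 144 143 141 140 140 125 118 114 110 130 139 138 138 139 140]
s20 [ 98 128 138 137 136 136 134 135 120 113 109 106 124 134 132 132 134 134]
```

```bash
python3 -c "
from h import *
print(len(vials(load('t20'),tag='t20')))
print(ticket.job_done())"
```

```text
1
the job is handed in; nothing more can be done
None
```

I raised the lid and locked it up, queued all four white-capped vials at the low end of the chute with caps towards the hinge, then unlocked the stay and shut the lid fully; the job is handed in, and I saw no verdict.

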